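# Tighten a bearing lock ring with a pin spanner and lock it with its taper pin

## Robot

A 6-joint arm with a two-finger parallel gripper is mounted at the origin on a cart in front of the work surface, level with it; the furniture and walls round the work are solid. World frame = base frame: x ahead of the robot, y to its left, z up, the work surface at z = 0. Lengths are in m, angles in rad, forces in N, time in s.
With the tool pointing down it reaches from about 0.225 to 0.875 m from the base axis. Payload 3.4 kg.
Tool frame: the origin (TCP) lies at the very end of the fingers, on their centre line; the grasp point (between the pads) lies 19 mm behind it; x points along the fingers, y is the direction in which the jaws open and shut, and the axes are right-handed (so a half turn about x gives the same grasp; the last joint's range is limited). The gripper opens to 85 mm and grips with 20 to 120 N. Pads are 22 mm wide; open, the fingers measure 114 mm over their backs; the gripper's body (76 mm by 85 mm) begins 54 mm behind the grasp point. The pads swing forward as they close: fully open they stand 13 mm farther back than shut.
Start: joints at [-1.433, 0.276, 1.505, -0, 1.361, -0.121], TCP at [0.147, -0.556, 0.231] pointing down, gripper open.
Joint ranges: [-2.89, 2.89], [-0.75, 2.08], [0.22, 2.7], [-1.18, 4.32], [0.11, 2.71], [-2.7, 2.7]. Speed limits (rad/s): [2.57, 2.57, 3.14, 3.14, 3.14, 3.14].

## Interface

Orientations are given as a unit quaternion [w, x, y, z].
In Python, from rig import manip gives the robot as it stands. The module is installed in compiled form; this text tells all that it offers.
- The arm moves only by the tool play_rows, never from a script. Its argument "plan" is a list that holds one entry, the list of rows, each a list of 5 numbers: the closure, from 0 (fully open) to 1 (shut), then the shift along the tool's x, y, z in m, then the turn about the tool's x in degrees. A call has 1 to 12 rows; each row is the pose to reach, as a shift and turn from the pose measured when the call began, along the tool's axes at that moment; what a row does not reach only later rows make up. A row lasts 1/10 s, in which the tool goes at most 50 mm and 8.59 degrees, less where a joint would pass 70% of its speed; a pose out of reach is approached as far as the arm can. A call with a gripper value outside its range is refused whole. The fingers move at their own pace and stop on an object; "grip_force" is the grip in N (left out, the last holds). Time passes only in rows, so rows that repeat a pose let the fingers close. It gives the time, the measured TCP pose, the force and the opening at its end, in the units of the state.
- manip.get_state(): the state, without advancing time (a new reading comes with each control period).
- manip.get_image(name): name is "scene" or "side" or "wrist"; returns (picture, depth): 400x640x3 uint8, red, green, blue; 400x640 float32, m along the optical axis (not along the pixel's ray), 0 where there is no reading.
- manip.camera_params(name): a dict with "intrinsics" (3x3 intrinsics, pixels), "R" (3x3) and "t" (3): a world point X has camera coordinates R X + t; the wrist camera has in their place "mount" (4x4, takes a point from camera to tool coordinates, whose origin is the TCP and whose axes are the tool frame's). Camera axes: x right, y down, z forward; pixel columns grow to the right and rows downward; lengths in m; the calibration is good to about 2 mm. A picture is of the moment at which its call begins: read the wrist's pose just before it. camera_params takes no time and is no camera call.
- manip.sign_off(): hands the job in, once; it reports no verdict.
The state is a dict: "clock": time; "qpos": joint angles; "qd": joint speeds; "effort": joint torques, N m; "position": TCP position; "ee_rot": TCP orientation; "contact_force": force on the tool from outside, world axes, zero at the start; "moment": the same for the moment, N m; "width": finger opening in m.
Only numpy, scipy, OpenCV 4.12 (cv2) and the standard library are available. Lean on these libraries where they do the work, as an engineer would, in place of code of your own. Each camera call takes 0.05 s, during which the arm holds its last target.

## Task

Take the pin spanner, set both of its prongs in the two holes of the bearing housing's lock ring and turn the ring clockwise with it (not with the bare gripper) until the big lock hole in the ring's flange stands under the lock pin, red mark to red mark. Take the spanner off and lay it flat, prongs down, on the bench clear of the housing, and push the lock pin straight down fully home, so that its taper draws the hole into line and locks the ring. Leave the other things on the bench where they are.

Things in the scene. Friction and masses are not known exactly. Their poses are not given: they have to be found in the camera images.
- spanner_grip (a point): grasp point of the loose pin spanner: half height of its black rubber handle (106 mm long, 20 wide, 28 deep, flat sides), 21 mm from the handle's yoke end. Frame fixed to the tool: z up as it lies prongs down, handle's free end towards -x (85 mm away), steel yoke towards +x. The point midway between the prong tips is at (+95, 0, -14) mm. 0.25 kg, balanced 15 to 20 mm from here towards the yoke
- prong_a (a point): tip of the spanner's prong on its +y side, (+95, +36, -14) mm from spanner_grip in the tool's frame. The tool lies level on the bench on prongs and handle; the half-circle yoke is steel, 8 mm thick, 88 mm across, with its underside 10 mm above the prong tips. Prongs: 8 mm in diameter, 10 mm long, chamfered tips. Let go of on the ring, the spanner tips off
- prong_b (a point): tip of the other prong, (+95, -36, -14) mm from spanner_grip in the tool's frame
- housing: fixed grey bearing housing with base 178 x 144 mm; origin at the bench under the ring's axis (base from -78 to +100 mm in x), z up, x towards the bracket that holds the lock pin, 34 mm wide, 80 to 96 mm from the axis and 93 mm tall, on the far side from the robot
- ring_face (a point): centre of the lock ring's top face, on its vertical axis, 76 mm above the bench. The ring: an aluminium boss 96 mm across, 42 mm bore (filled by a steel shaft end that stands 4 mm proud of the face), on a steel flange 152 mm across and 10 mm thick whose top is 14 mm below the face. It stays where it is left; turning it takes about 0.5 N m
- ring_hole_1 (a point): mouth of one of the two spanner holes in the ring's top face: 11.5 mm in diameter, 14 mm deep, 36 mm from the axis; it turns with the ring. The prongs fit either way round, but the handle has room only on the side away from the lock pin's bracket. With the ring in line the handle points 150 degrees anticlockwise, seen from above, of the direction from axis to lock pin
- ring_hole_2 (a point): mouth of the other spanner hole, opposite, 72 mm from the first
- lock_hole (a point): centre, at the top of the ring's flange, of the 16 mm through hole that the lock pin enters; 64 mm from the axis, a red line beside it; it turns with the ring
- lock_ring (a joint): angle of the ring, rad: 0 when the lock hole is right under the lock pin, positive anticlockwise seen from above; it starts at about 0.5 to 0.85 and can turn past 0 (to -0.35). The pin's tip finds the hole within about 0.08 rad of 0
- pin_top (a point): centre of the top of the lock pin's black knob (32 mm across), about 142 mm above the bench at the start, 114 mm when the pin is home. The steel pin below it (14 mm, its last 16 mm tapered to a 5 mm tip) slides straight down in a brass bush of the bracket, 64 mm from the ring's axis; it stays where it is left and takes 5 to 15 N to push
- lock_pin (a joint): how far the lock pin is pushed down, m: 0 drawn up, 0.028 fully home with its knob down on the bush. Its tip meets the flange after about 4 mm and is stopped there if the hole is not under it
- screwdriver: red and black screwdriver lying on the bench, 187 mm long, bystander
- calliper: calliper lying on the bench, 205 mm long, bystander
- tape_black: roll of black tape lying on the bench, 58 mm across, bystander
- shaft_collar: small metal shaft collar at the back of the bench, 28 mm across, bystander
- cone_tray: fixed tall cream tray packed with brown paper cones, 245 mm along y, 152 mm in x, 280 mm tall, at the back left of the bench behind the spanner; origin under its centre. An obstacle to go round

How it is judged:
On the way, in this order (a step that is already met when the one before it is completed fails the run):
1. both prongs of the spanner are in the ring's two holes, at least 5 mm deep (((horizontal distance between prong_a and ring_hole_1 below 0.005 m and z of prong_a in the frame of ring_hole_1 below -0.005 m and horizontal distance between prong_b and ring_hole_2 below 0.005 m and z of prong_b in the frame of ring_hole_2 below -0.005 m) or (horizontal distance between prong_a and ring_hole_2 below 0.005 m and z of prong_a in the frame of ring_hole_2 below -0.005 m and horizontal distance between prong_b and ring_hole_1 below 0.005 m and z of prong_b in the frame of ring_hole_1 below -0.005 m))), for 0.2 s.
2. with both prongs still in the holes, the ring has been turned until its lock hole is under the pin (within 0.075 rad) (value of joint lock_ring between -0.075 and 0.075 rad and ((horizontal distance between prong_a and ring_hole_1 below 0.005 m and z of prong_a in the frame of ring_hole_1 below -0.005 m and horizontal distance between prong_b and ring_hole_2 below 0.005 m and z of prong_b in the frame of ring_hole_2 below -0.005 m) or (horizontal distance between prong_a and ring_hole_2 below 0.005 m and z of prong_a in the frame of ring_hole_2 below -0.005 m and horizontal distance between prong_b and ring_hole_1 below 0.005 m and z of prong_b in the frame of ring_hole_1 below -0.005 m))), for 0.2 s.
3. the lock pin is fully home (value of joint lock_pin above 0.0255 m), for 0.2 s.
At the end, for the whole second after the job is handed in: the lock pin is fully home (pushed at least 25.5 mm of its 28 mm), the ring is in line within 0.035 rad and at rest, and the spanner lies flat on the bench, prongs down (tips within 6 mm of the bench top, handle centre 5 to 20 mm above it), its handle more than 130 mm from the ring's axis (value of joint lock_pin above 0.0255 m and value of joint lock_ring between -0.035 and 0.035 rad and height (world z) of spanner_grip between 0.005 and 0.02 m and height (world z) of each of prong_a, prong_b below 0.006 m and horizontal distance between spanner_grip and ring_face above 0.13 m and velocity of joint lock_ring between -0.02 and 0.02 rad/s); the robot touches nothing.
It fails at once if the ring is pushed with the bare gripper or arm (more than 5 N) instead of with the spanner (contact force between any of the fingers, the arm and lock_ring above 5 N).
It fails at once if a bystander (screwdriver, calliper, black tape, shaft collar) is moved more than 30 mm (distance of any of screwdriver, calliper, tape_black, shaft_collar from where it was at the start of the episode above 0.03 m).
It also fails if it takes over 66 s, if anything falls off the work surface, if the arm or the gripper's body presses on something with over 40 N, if the wrist force passes 120 N, or if a joint passes its speed limit or range.

## Working session

There is one attempt and no reset: what is moved stays moved. The work goes in short steps, Python scripts to look and compute and a tool call to move; the robot and the scene stay as the last step left them, time stands still between calls to the robot, and variables do not carry over. Pictures are saved under pics/ and viewed, and the job is handed in when it is done.

Besides the shell and the picture viewer there is one more tool, called after ">>>" as name([rows], argument=value, ...), one row to a line, values as JSON. play_rows: Moves the arm, as the interface text tells. Its arguments: {"type":"object","properties":{"plan":{"type":"array","items":{"type":"array","items":{"type":"array","items":{"type":"number"}}}},"grip_force":{"type":"number"}},"required":["plan"]}

```bash
mkdir -p pics
cat > h.py <<'E'
import numpy as np, cv2
from rig import manip
def snap(name,fn):
    s=manip.get_state(); im,d=manip.get_image(name); p=manip.camera_params(name)
    np.savez(fn+'.npz',im=im,d=d,pos=s['position'],q=s['ee_rot'],**p)
    cv2.imwrite('pics/'+fn+'.png',im[...,::-1]); return s
from scipy.spatial.transform import Rotation as Ro
def load(fn):
    z=np.load(fn+'.npz'); K=z['intrinsics']
    if 'mount' in z:
        M=z['mount']; q=z['q']; R=Ro.from_quat([q[1],q[2],q[3],q[0]]).as_matrix()
        Rc=R@M[:3,:3]; c=R@M[:3,3]+z['pos']
    else:
        Rc=z['R'].T; c=-Rc@z['t']
    return z['im'],z['d'],K,Rc,c
def plane(fn,uv,h):
    im,d,K,Rc,c=load(fn); uv=np.atleast_2d(uv)
    r=np.c_[uv,np.ones(len(uv))]@np.linalg.inv(K).T@Rc.T
    return c+r*((h-c[2])/r[:,2])[:,None]
def cloud(fn):
    im,d,K,Rc,c=load(fn); v,u=np.mgrid[:400,:640]
    r=np.stack([u,v,np.ones_like(u)],-1)@np.linalg.inv(K).T
    return (r*d[...,None])@Rc.T+c
def proj(fn,X):
    im,d,K,Rc,c=load(fn); p=(np.atleast_2d(X)-c)@Rc@K.T
    return p[:,:2]/p[:,2:]
E
python3 - <<'E'
from h import *
print(manip.get_state())
for n in ['scene','side','wrist']: snap(n,n+'0')
for n in ['scene0','side0','wrist0']:
    im,d,K,Rc,c=load(n); print(n,c,Rc[:,2],K[0,0])
E
```

```text
{'clock': 0.0, 'qpos': array([-1.43301110e+00,  2.76569089e-01,  1.50615334e+00,  1.33290786e-05,
        1.36069704e+00, -1.21015948e-01]), 'qd': array([-2.83157766e-04, -1.66651843e-03, -7.60382658e-04,  8.65120121e-05,
        1.71040338e-03, -1.20265238e-04]), 'effort': array([-8.34748280e-04, -4.16774940e+01, -2.45802087e+01, -3.80504380e-04,
        1.11066023e-02, -7.91110324e-06]), 'position': array([ 0.14707092, -0.55531498,  0.23044644]), 'ee_rot': array([-0.09059798, -0.70119399, -0.09188977,  0.7011956 ]), 'contact_force': array([-0.15395071, -0.04451005, -0.20105758]), 'moment': array([ 0.00888815, -0.05799158,  0.0356726 ]), 'width': 0.08542575975574064}
scene0 [-0.25387081  0.46361012  1.12241011] [ 0.58441765 -0.32760005 -0.74238415] 400.80480254212705
side0 [ 0.32942443 -0.87033622  0.77788283] [ 0.16966669  0.77899916 -0.60363361] 374.8749944397587
wrist0 [ 0.22624071 -0.534021    0.37370823] [-0.31023845 -0.08004469 -0.94728293] 287.67195539932317
```

View pics/scene0.png

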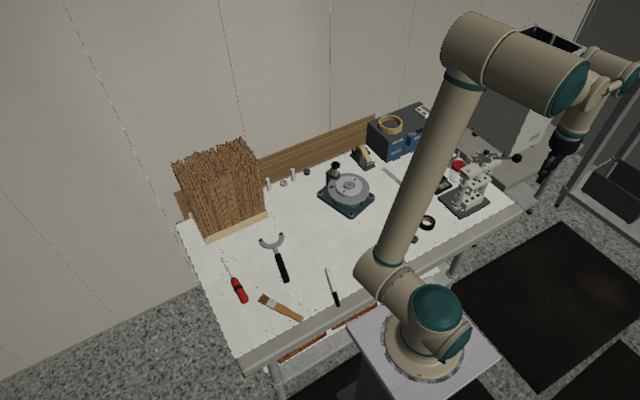

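View pics/side0.png

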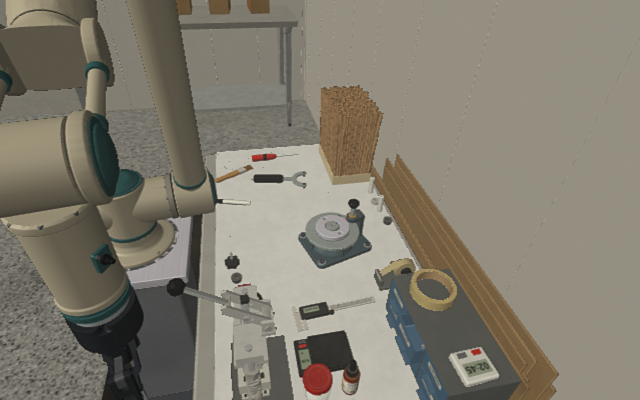

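View pics/wrist0.png

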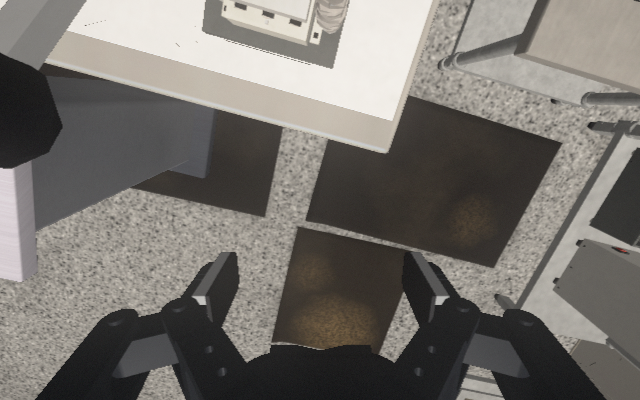

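The scene view shows the spanner's yoke at about (272,242) and its handle at (282,270), the housing ring at (349,188) and the pin knob at (334,167). The side view shows the spanner at (280,179), the ring at (331,228) and the knob at (354,203). The wrist camera sees only floor.

Run:
```python
from h import *
for n,b in [('scene0',(225,130,400,320)),('side0',(210,130,410,300))]:
    im=load(n)[0][b[1]:b[3],b[0]:b[2]]
    cv2.imwrite('pics/crop_%s.png'%n,cv2.resize(im,None,fx=4 if n!='scene0' else 3.1,fy=3.1,interpolation=cv2.INTER_CUBIC)[:600,:,::-1])
    C=cloud(n)
    for uv in ([(272,242),(280,258),(286,280),(349,186),(334,166)] if n=='scene0' else [(258,179),(275,179),(303,179),(331,227),(354,203)]):
        print(n,uv,C[uv[1],uv[0]].round(3))
```

```text
scene0 (272, 242) [ 0.525  0.213 -0.001]
scene0 (280, 258) [0.432 0.226 0.033]
scene0 (286, 280) [0.359 0.243 0.018]
scene0 (349, 186) [ 0.544 -0.111  0.082]
scene0 (334, 166) [ 0.609 -0.088  0.139]
side0 (258, 179) [0.375 0.23  0.018]
side0 (275, 179) [0.434 0.222 0.017]
side0 (303, 179) [0.537 0.23  0.   ]
side0 (331, 227) [ 0.55  -0.126  0.081]
side0 (354, 203) [ 0.617 -0.106  0.141]
```

View pics/crop_scene0.png

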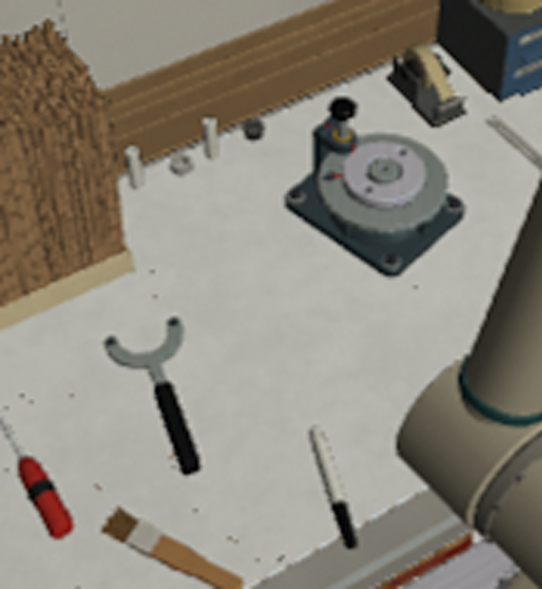

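View pics/crop_side0.png

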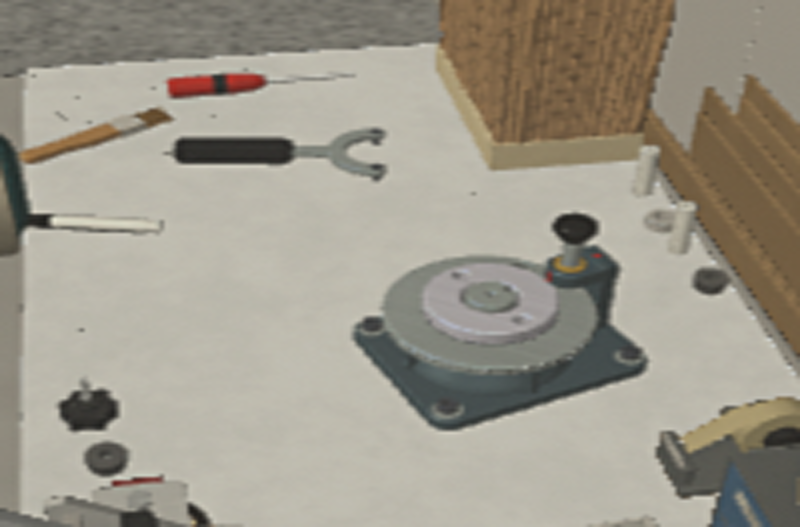

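```bash
cat >> h.py <<'E'
def toolR(q): return Ro.from_quat([q[1],q[2],q[3],q[0]]).as_matrix()
def where():
    s=manip.get_state(); R=toolR(s['ee_rot'])
    print('t',round(s['clock'],2),'pos',s['position'].round(4),'tz yaw',round(np.degrees(np.arctan2(R[1,2],R[0,2])),2),'x',R[:,0].round(4),'F',s['contact_force'].round(1),'w',round(s['width'],4),'q',s['qpos'].round(2))
    return s,R
def goto(target,yaw):
    "tool shift to reach world target with tool z at yaw (deg); turn about tool x"
    s,R=where(); y=np.degrees(np.arctan2(R[1,2],R[0,2]))
    dx=R.T@(np.array(target)-s['position'])
    # turn about tool x(down): positive turn => yaw decreases
    turn=-((yaw-y+180)%360-180)
    print('shift',dx.round(4),'turn',round(turn,2))
E
python3 - <<'E'
from h import *
s,R=where(); print(R.round(3)); print(manip.camera_params('wrist')['mount'].round(3))
goto([0.44,-0.13,0.26],0)
goto([0.44,-0.13,0.26],180)
# spanner handle axis
im,d,K,Rc,c=load('side0'); C=cloud('side0'); hsv=im.astype(int)
for n,b in [('side0',(250,170,290,190)),('scene0',(265,248,295,290))]:
    im=load(n)[0].astype(int); m=np.zeros((400,640),bool); m[b[1]:b[3],b[0]:b[2]]=1
    m&=im.max(-1)<60
    v,u=np.nonzero(m); P=plane(n,np.c_[u,v],0.02)
    mu=P.mean(0); U,S,V=np.linalg.svd(P-mu); t=(P-mu)@V[0]; print(n,len(u),mu.round(4),V[0].round(3),t.min(),t.max(),np.degrees(np.arctan2(V[0,1],V[0,0])))
E
```

```text
t 0.15 pos [ 0.1471 -0.5555  0.2306] tz yaw -165.17 x [-2.0e-04  1.4e-03 -1.0e+00] F [-0.3  0.7  0.4] w 0.0856 q [-1.43  0.28  1.51  0.    1.36 -0.12]
[[-0.     0.256 -0.967]
 [ 0.001 -0.967 -0.256]
 [-1.    -0.001 -0.   ]]
[[ 0.    -0.321  0.947 -0.143]
 [ 1.    -0.001 -0.    -0.001]
 [ 0.001  0.947  0.321 -0.082]
 [ 0.     0.     0.     1.   ]]
t 0.15 pos [ 0.1471 -0.5555  0.2306] tz yaw -165.17 x [-2.0e-04  1.4e-03 -1.0e+00] F [-0.3  0.7  0.4] w 0.0856 q [-1.43  0.28  1.51  0.    1.36 -0.12]
shift [-0.0288 -0.3364 -0.392 ] turn -165.17
t 0.15 pos [ 0.1471 -0.5555  0.2306] tz yaw -165.17 x [-2.0e-04  1.4e-03 -1.0e+00] F [-0.3  0.7  0.4] w 0.0856 q [-1.43  0.28  1.51  0.    1.36 -0.12]
shift [-0.0288 -0.3364 -0.392 ] turn 14.83
side0 197 [0.4097 0.2278 0.02  ] [ 0.984 -0.178  0.   ] -0.050077007296491005 0.05044339388266254 -10.240005505644294
scene0 183 [0.4051 0.2355 0.02  ] [-0.984  0.181 -0.   ] -0.057615143523145465 0.05439495157518714 169.59707328022512
```

Run:
```python
from h import *
goto([0.50,-0.12,0.27],180)
```

```text
t 0.15 pos [ 0.1471 -0.5555  0.2306] tz yaw -165.17 x [-2.0e-04  1.4e-03 -1.0e+00] F [-0.3  0.7  0.4] w 0.0856 q [-1.43  0.28  1.51  0.    1.36 -0.12]
shift [-0.0388 -0.3307 -0.4526] turn 14.83
```

Run:
```python
from h import *
for n in ['scene0','side0']:
    C=cloud(n).reshape(-1,3)
    for y in np.arange(-0.6,0.0,0.1):
        for x in (0.1,0.2,0.3,.4,.5):
            m=(C[:,0]>x)&(C[:,0]<x+.1)&(C[:,1]>y)&(C[:,1]<y+.1)&(C[:,2]<.5)
            print('%.2f'%(C[m,2].max() if m.any() else -1),end=' ')
        print(n,round(y,1))
```

```text
0.50 0.21 0.21 0.08 0.03 scene0 -0.6
0.35 0.33 0.26 0.08 0.01 scene0 -0.5
0.00 0.21 0.21 0.01 0.01 scene0 -0.4
0.00 0.02 0.02 0.01 0.02 scene0 -0.3
0.01 0.02 0.01 0.07 0.10 scene0 -0.2
0.50 0.50 0.01 0.07 0.14 scene0 -0.1
0.50 0.21 0.21 0.10 0.10 side0 -0.6
0.32 0.33 0.26 0.08 0.03 side0 -0.5
-0.00 0.21 0.21 0.02 0.01 side0 -0.4
-0.00 0.02 0.02 0.00 0.02 side0 -0.3
0.50 0.50 0.00 0.07 0.09 side0 -0.2
0.50 0.50 0.01 0.06 0.08 side0 -0.1
```

>>> play_rows([
  [[0,-0.05,0,0,0],[0,-0.1,0,0,0],[0,-0.15,0,0,0],[0,-0.19,-0.02,-0.02,0],[0,-0.2,-0.05,-0.06,5],[0,-0.2,-0.08,-0.1,10],[0,-0.2,-0.11,-0.14,14.8],[0,-0.2,-0.14,-0.18,14.8],[0,-0.2,-0.17,-0.22,14.8],[0,-0.2,-0.2,-0.26,14.8],[0,-0.2,-0.23,-0.3,14.8],[0,-0.19,-0.26,-0.34,14.8]],
])

```text
clock: 1.35
position: [0.4093, -0.2173, 0.4223]
ee_rot: [0.0, 0.708, 0.0, -0.706]
contact_force: [0.6, -0.4, -0.8]
width: 0.0857
```

Run:
```python
from h import *
goto([0.50,-0.12,0.27],180)
```

```text
t 1.35 pos [ 0.4093 -0.2173  0.4223] tz yaw -179.97 x [ 2.1e-03 -3.0e-04 -1.0e+00] F [ 0.6 -0.4 -0.8] w 0.0857 q [-0.64  0.05  1.33  0.    1.76  0.93]
shift [ 0.1525 -0.0973 -0.0904] turn 0.03
```

>>> play_rows([
  [[0,0.038,-0.024,-0.022,0],[0,0.076,-0.048,-0.044,0],[0,0.114,-0.072,-0.066,0],[0,0.152,-0.097,-0.09,0],[0,0.152,-0.097,-0.09,0],[0,0.152,-0.097,-0.09,0]],
])

```text
clock: 1.95
position: [0.4992, -0.1197, 0.2695]
ee_rot: [-0.001, -0.707, -0.001, 0.707]
contact_force: [0.1, 0.1, 1.4]
width: 0.0852
```

Run:
```python
from h import *
where();snap('wrist','w1'); where()
```

```text
t 1.95 pos [ 0.4992 -0.1197  0.2695] tz yaw -179.87 x [-9.e-04  2.e-04 -1.e+00] F [0.1 0.1 1.4] w 0.0852 q [-0.37  0.16  1.56 -0.    1.42  1.2 ]
t 2.0 pos [ 0.4996 -0.1207  0.2709] tz yaw -179.94 x [ 0.0018 -0.0011 -1.    ] F [ 0.9 -0.3  0.4] w 0.0851 q [-0.37  0.16  1.56 -0.    1.42  1.2 ]
```

View pics/w1.png

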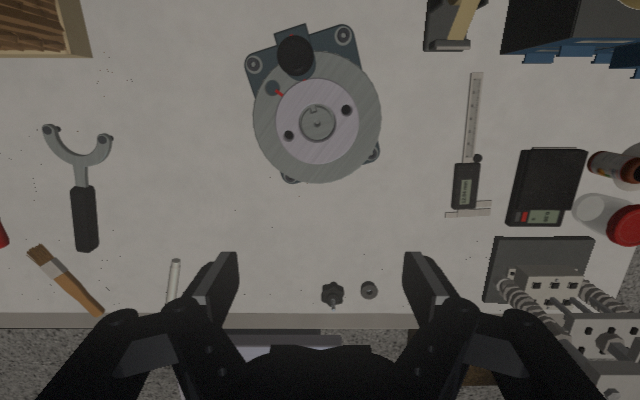

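The wrist view shows the ring well. The spanner holes are at (289,135) and (347,110), the shaft at (318,123), the knob at (296,56) and the red-marked lock hole at (272,88). The spanner's handle is at (84,218) and its yoke tips at (50,129) and (106,138).

```bash
cat >> h.py <<'E'
def dark(fn,uv,thr,r=9):
    im=load(fn)[0]; g=cv2.cvtColor(im,cv2.COLOR_RGB2GRAY); u,v=map(int,uv)
    m=np.zeros_like(g); m[v-r:v+r+1,u-r:u+r+1]=(g[v-r:v+r+1,u-r:u+r+1]<thr)
    n,l,st,ce=cv2.connectedComponentsWithStats(m)
    k=1+np.argmin(np.hypot(*(ce[1:]-np.array(uv)).T)); return ce[k],st[k,4]
def ang(v): return np.degrees(np.arctan2(v[1],v[0]))
E
python3 - <<'E'
from h import *
im=load('w1')[0]; g=cv2.cvtColor(im,cv2.COLOR_RGB2GRAY)
print(g[128:143,280:300]); 
h=[]
for uv in [(289,135),(347,110)]:
    c,a=dark('w1',uv,75); p=plane('w1',c,0.076)[0]; h.append(p); print(c,a,p.round(4))
ax=(h[0]+h[1])/2; print('axis',ax.round(4),'dist',np.linalg.norm(h[0]-h[1]), 'ang',ang(h[1]-h[0]),ang(h[0]-h[1]))
c,a=dark('w1',(296,56),60,24); k=plane('w1',c,0.142)[0]; print('knob',c,a,k.round(4),np.linalg.norm((k-ax)[:2]),ang(k-ax))
c,a=dark('w1',(272,88),90,9); l=plane('w1',c,0.062)[0]; print('lock',c,a,l.round(4),np.linalg.norm((l-ax)[:2]),ang(l-ax))
m=np.zeros((400,640),np.uint8); m[180:258,60:105]=g[180:258,60:105]<70
v,u=np.nonzero(m); P=plane('w1',np.c_[u,v],0.024)
mu=P.mean(0); U,S,V=np.linalg.svd(P-mu,full_matrices=False); t=(P-mu)@V[0]; print('handle',mu.round(4),t.min(),t.max(),ang(V[0]))
for uv in [(47,130),(108,139)]: print(plane('w1',uv,0.018).round(4))
cv2.imwrite('pics/w1s.png',cv2.resize(im[110:260,30:120],None,fx=4,fy=4)[...,::-1])
E
```

```text
[[117 117 116 118 115 118 117 116 119 117 115 116 119 120 119 119 121 118
  107  92]
 [118 117 118 117 118 119 118 116 118 115 116 117 120 118 119 122 119 116
  110  98]
 [118 117 117 117 117 119 108  82  84  96 105 113 119 120 120 121 118 117
  112 102]
 [117 119 117 120 114  79  36  34  36  39  52  84 109 119 120 121 118 117
  117 108]
 [118 115 118 120  96  45  38  38  37  36  33  48  83 112 120 119 118 117
  118 110]
 [116 117 119 110  80  39  37  37  35  34  35  35  58  97 112 114 119 119
  117 113]
 [116 117 116  99  65  38  39  35  33  35  35  37  41  74 106 116 117 119
  116 115]
 [116 116 110  94  65  38  39  34  39  36  37  35  41  68 100 118 117 115
  115 118]
 [117 114 111  91  67  47  32  36  37  35  36  34  40  65 101 118 117 115
  116 117]
 [116 116 111  97  76  63  44  37  38  35  37  39  46  75 105 117 117 116
  117 119]
 [115 117 114  96  85  72  62  47  40  38  41  44  59  86 110 117 115 118
  118 119]
 [111 120 114 104  92  80  73  65  63  58  58  64  79 103 116 115 117 119
  118 119]
 [106 117 117 115 104  90  83  75  70  69  71  81 105 119 117 117 118 120
  120 118]
 [102 111 117 120 120 110 100  89  84  84  91 104 119 117 116 118 117 121
  119 117]
 [ 99 108 120 120 120 120 120 121 117 120 118 119 116 116 117 120 120 118
  119 119]]
[288.44       135.29333333] 75 [ 0.5401 -0.0825  0.076 ]
[346.06593407 109.81318681] 91 [ 0.5684 -0.1481  0.076 ]
axis [ 0.5542 -0.1153  0.076 ] dist 0.07146340402700367 ang -66.66944825153587 113.33055174846413
knob [295.90865126  52.8984417 ] 1861 [ 0.6173 -0.0984  0.142 ] 0.06524249162264013 15.03825349569822
lock [272.47280335  87.93305439] 239 [ 0.5917 -0.0645  0.062 ] 0.06308724595264419 53.58232720889408
handle [0.4131 0.2268 0.024 ] -0.056332893006813024 0.057968721895479344 167.6118631912349
[[0.5395 0.2484 0.018 ]]
[[0.5276 0.1692 0.018 ]]
```

View pics/w1s.png

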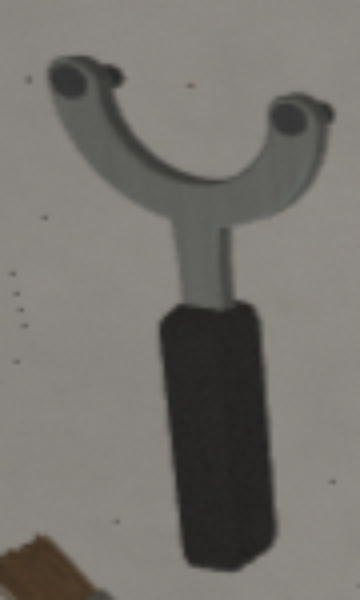

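Run:
```python
from h import *
a,b=plane('w1',[(46.8,130.5),(102,139.3)],0.018); m=(a+b)/2; print(a,b,m,np.linalg.norm(a-b),ang(a-b)+90)
goto([0.44,0.225,0.16],168)
```

```text
[0.53884441 0.24888107 0.018     ] [0.52723004 0.17740198 0.018     ] [0.53303723 0.21314153 0.018     ] 0.07241652739959334 170.77087697041912
t 2.0 pos [ 0.4996 -0.1207  0.2709] tz yaw -179.94 x [ 0.0018 -0.0011 -1.    ] F [ 0.9 -0.3  0.4] w 0.0851 q [-0.37  0.16  1.56 -0.    1.42  1.2 ]
shift [ 0.1104 -0.3459  0.0594] turn 12.06
```

>>> play_rows([
  [[0,0,-0.04,0.008,2],[0,0,-0.085,0.015,5],[0,0.01,-0.13,0.022,8],[0,0.025,-0.17,0.03,10],[0,0.045,-0.21,0.037,10],[0,0.065,-0.25,0.044,10],[0,0.085,-0.29,0.05,10],[0,0.1,-0.325,0.056,10],[0,0.11,-0.346,0.059,10],[0,0.11,-0.346,0.059,10],[0,0.11,-0.346,0.059,10]],
])

```text
clock: 3.1
position: [0.4417, 0.2244, 0.1619]
ee_rot: [-0.061, 0.706, -0.062, -0.703]
contact_force: [0.2, 0.1, 0.6]
width: 0.0854
```

Run:
```python
from h import *
where();snap('wrist','w2'); where()
```

```text
t 3.1 pos [0.4417 0.2244 0.1619] tz yaw 170.05 x [ 0.0047 -0.0013 -1.    ] F [0.2 0.1 0.6] w 0.0854 q [ 0.33  0.21  1.78 -0.    1.15  2.08]
t 3.15 pos [0.4418 0.2241 0.162 ] tz yaw 170.0 x [ 0.0049 -0.0011 -1.    ] F [ 0.2  0.1 -0.1] w 0.0855 q [ 0.33  0.21  1.78 -0.    1.15  2.08]
```

View pics/w2.png

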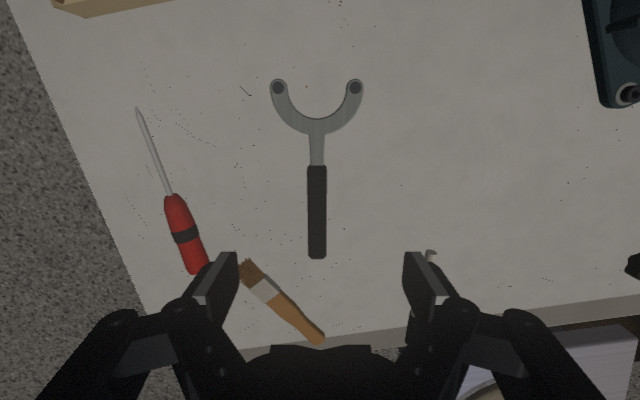

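The spanner is aligned with the tool: the prong discs are at (278,88) and (355,88), and the handle runs from (317,166) to (317,258). The brush and the screwdriver lie to the left, clear of it.

Run:
```python
from h import *
im=load('w2')[0]; g=cv2.cvtColor(im,cv2.COLOR_RGB2GRAY)
r=[]
for uv in [(278,88),(355,88)]:
    for thr in (75,85,95):
        c,a=dark('w2',uv,thr,8); print(thr,c,a)
    c,a=dark('w2',uv,80,8); r.append(plane('w2',c,0.018)[0])
a,b=r; m=(a+b)/2; y=ang(a-b)+90; f=np.array([np.cos(np.radians(y)),np.sin(np.radians(y)),0])
print(a,b,np.linalg.norm(a-b),'yaw',y,'grip from prongs',m+0.095*f)
mk=np.zeros((400,640),np.uint8); mk[160:264,295:340]=g[160:264,295:340]<70
v,u=np.nonzero(mk); P=plane('w2',np.c_[u,v],0.024)
mu=P.mean(0); U,S,V=np.linalg.svd(P-mu,full_matrices=False); t=(P-mu)@V[0]; print('handle',mu.round(4),t.min(),t.max(),ang(V[0]), 'grip', mu-0.032*f)
goto((m+0.095*f)[:2].tolist()+[0.006],y)
```

```text
75 [277.6         87.19166667] 120
85 [277.06097561  86.84146341] 164
95 [278.09923664  88.26717557] 262
75 [354.85950413  87.1322314 ] 121
85 [354.          86.66463415] 164
95 [354.204  88.216] 250
[0.53955653 0.2481557  0.018     ] [0.52722848 0.17745265 0.018     ] 0.07176978376822375 yaw 170.1091240480306 grip from prongs [0.43980452 0.22912253 0.018     ]
handle [0.4121 0.234  0.024 ] -0.05004429409765871 0.05525509535988433 170.02112257549285 grip [0.44366394 0.22847833 0.024     ]
t 3.15 pos [0.4418 0.2241 0.162 ] tz yaw 170.0 x [ 0.0049 -0.0011 -1.    ] F [ 0.2  0.1 -0.1] w 0.0855 q [ 0.33  0.21  1.78 -0.    1.15  2.08]
shift [ 0.156  -0.0047  0.0037] turn -0.11
```

>>> play_rows([
  [[0,0.05,-0.004,0.002,0],[0,0.1,-0.005,0.002,0],[0,0.14,-0.005,0.002,0],[0,0.156,-0.005,0.002,0],[0,0.156,-0.005,0.002,0],[0,0.156,-0.005,0.002,0],[1,0.156,-0.005,0.002,0],[1,0.156,-0.005,0.002,0],[1,0.156,-0.005,0.002,0],[1,0.156,-0.005,0.002,0],[1,0.156,-0.005,0.002,0],[1,0.156,-0.005,0.002,0]],
], grip_force=80)

```text
clock: 4.35
position: [0.4418, 0.2293, 0.0068]
ee_rot: [-0.061, 0.707, -0.062, -0.702]
contact_force: [-0.5, -0.9, 5.6]
width: 0.0187
```

Run:
```python
from h import *
where();snap('wrist','w3'); where()
```

```text
t 4.35 pos [0.4418 0.2293 0.0068] tz yaw 170.02 x [ 0.0058 -0.0011 -1.    ] F [-0.5 -0.9  5.6] w 0.0187 q [ 0.34  0.4   1.98 -0.    0.76  2.09]
t 4.4 pos [0.4418 0.2293 0.0068] tz yaw 170.02 x [ 0.0058 -0.0011 -1.    ] F [ 0.1 -0.7  7.1] w 0.0186 q [ 0.34  0.4   1.98 -0.    0.76  2.09]
```

View pics/w3.png

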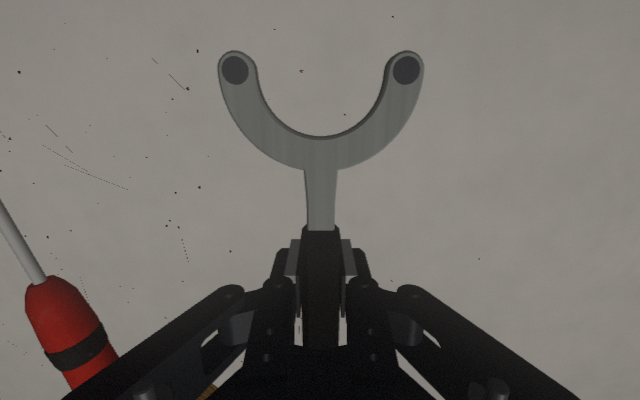

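The handle is gripped with the fingers at 18.7 mm. The prong discs are at (235,70) and (406,70), symmetric about the tool. I'll measure them in the tool frame, then lift.

```bash
cat >> h.py <<'E'
def toolray(fn,uv,xt):
    "tool-frame point on ray at tool x = xt"
    z=np.load(fn+'.npz'); M=z['mount']; r=M[:3,:3]@np.linalg.inv(z['intrinsics'])@np.array([uv[0],uv[1],1.])
    c=M[:3,3]; return c+r*(xt-c[0])/r[0]
def disc(fn,uv,r=22,thr=62):
    im=load(fn)[0]; g=cv2.GaussianBlur(cv2.cvtColor(im,cv2.COLOR_RGB2GRAY),(3,3),0); u,v=uv
    m=np.zeros_like(g); cv2.circle(m,(u,v),r,1,-1); m=(m*(g<thr)).astype(np.uint8)
    n,l,st,ce=cv2.connectedComponentsWithStats(m); k=l[v,u]; return ce[k],st[k]
E
python3 - <<'E'
from h import *
im=load('w3')[0]; g=cv2.cvtColor(im,cv2.COLOR_RGB2GRAY); print(g[70,215:260:2])
P=[]
for uv in [(235,70),(406,70)]:
    c,s=disc('w3',uv); p=toolray('w3',c,-0.0112); P.append(p); print(c,s,p.round(4))
m=(P[0]+P[1])/2; print(m, np.linalg.norm(P[0]-P[1]), ang((P[1]-P[0])[1:]))
ax=np.array([.5542,-.1153]); y=np.radians(203.3)
t=ax+np.array([np.cos(y),np.sin(y)])*.095
goto([0.4418,0.2293,0.16],170)
goto([t[0],t[1],0.16],203.3)
E
```

```text
[137 104  90  85  55  57  56  57  58  57  57  56  56  58  55  57  57  98
  98  93  72  98 141]
[234.54951456  69.86601942] [223  57  24  27 515] [-0.0112 -0.0365 -0.0931]
[405.95795247  69.98171846] [394  57  25  27 547] [-0.0112  0.0359 -0.093 ]
[-0.0112     -0.00029393 -0.09302738] 0.0723357123414479 0.0721551774409758
t 4.4 pos [0.4418 0.2293 0.0068] tz yaw 170.02 x [ 0.0058 -0.0011 -1.    ] F [ 0.1 -0.7  7.1] w 0.0186 q [ 0.34  0.4   1.98 -0.    0.76  2.09]
shift [-0.1532 -0.     -0.0009] turn 0.02
t 4.4 pos [0.4418 0.2293 0.0068] tz yaw 170.02 x [ 0.0058 -0.0011 -1.    ] F [ 0.1 -0.7  7.1] w 0.0186 q [ 0.34  0.4   1.98 -0.    0.76  2.09]
shift [-0.1527  0.372  -0.0919] turn -33.28
```

>>> play_rows([
  [[1,-0.03,0,0,0],[1,-0.07,0,0,0],[1,-0.11,0.02,0,0],[1,-0.145,0.05,-0.005,0],[1,-0.153,0.09,-0.015,0],[1,-0.153,0.13,-0.025,-5],[1,-0.153,0.17,-0.035,-10],[1,-0.153,0.21,-0.045,-15],[1,-0.153,0.25,-0.055,-20],[1,-0.153,0.29,-0.067,-25],[1,-0.153,0.33,-0.08,-30],[1,-0.153,0.36,-0.09,-33]],
])

```text
clock: 5.6
position: [0.4667, -0.1429, 0.1598]
ee_rot: [0.143, 0.694, 0.141, -0.691]
contact_force: [1.1, 1.0, -3.4]
width: 0.0183
```

Run:
```python
from h import *
ax=np.array([.5542,-.1153]); y=np.radians(203.3)
t=ax+np.array([np.cos(y),np.sin(y)])*.095
goto([t[0],t[1],0.125],203.3)
```

```text
t 5.6 pos [ 0.4667 -0.1429  0.1598] tz yaw -156.88 x [ 0.0048 -0.0014 -1.    ] F [ 1.1  1.  -3.4] w 0.0183 q [-0.44  0.2   1.8   0.    1.14  0.73]
shift [0.0348 0.0092 0.0038] turn -0.18
```

>>> play_rows([
  [[1,0.015,0.005,0.002,0],[1,0.03,0.009,0.004,0],[1,0.035,0.009,0.004,0],[1,0.035,0.009,0.004,0],[1,0.035,0.009,0.004,0]],
])

```text
clock: 6.1
position: [0.4667, -0.1524, 0.125]
ee_rot: [0.143, 0.694, 0.141, -0.691]
contact_force: [-0.2, 0.3, -3.4]
width: 0.0182
```

Run:
```python
from h import *
where();snap('wrist','w4'); where()
```

```text
t 6.1 pos [ 0.4667 -0.1524  0.125 ] tz yaw -156.84 x [ 0.0048 -0.0012 -1.    ] F [-0.2  0.3 -3.4] w 0.0182 q [-0.46  0.24  1.85  0.    1.05  0.71]
t 6.15 pos [ 0.467  -0.1524  0.1253] tz yaw -156.83 x [ 0.0056 -0.0016 -1.    ] F [ 1.1  0.2 -2.9] w 0.0181 q [-0.46  0.24  1.85  0.    1.05  0.71]
```

View pics/w4.png

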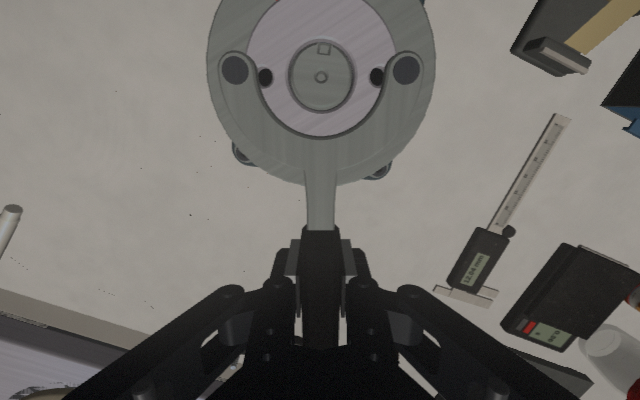

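The yoke is over the ring. The ring holes show at (265,77) and (377,77), just inside the prong discs at (235,70) and (406,70), and the shaft is at (321,76).

Run:
```python
from h import *
im=load('w4')[0]; cv2.imwrite('pics/w4z.png',cv2.resize(im[20:140,215:425],None,fx=3.7,fy=3.7,interpolation=cv2.INTER_CUBIC)[...,::-1])
g=cv2.cvtColor(im,cv2.COLOR_RGB2GRAY); print(g[77,248:280],g[77,364:394])
```

```text
[104 104 103 105  98  89  86  76  61  61  55  37  35  35  35  37  35  35
  34  36  35  36  35  37  69 105 117 131 130 128 129 127] [133 133 130 126 115  93  43  33  31  31  33  30  31  31  30  31  32  29
  40  47  51  62  77  81  87  99 100 100 102  94]
```

View pics/w4z.png

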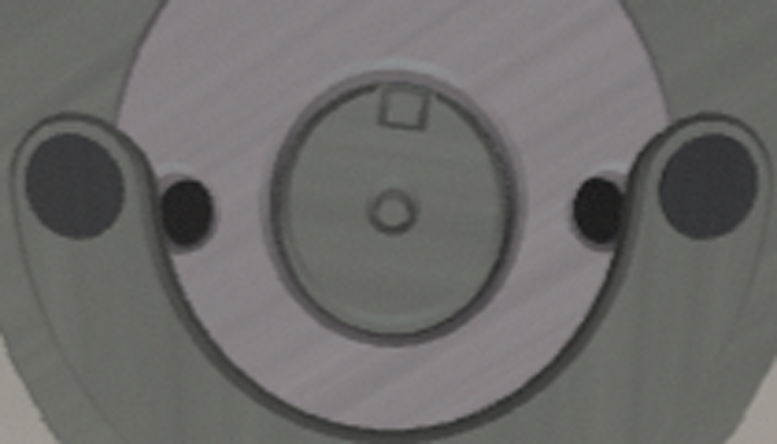

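Run:
```python
from h import *
sh=toolray('w4',(321.2,77.3),0.125-0.080); print('shaft tool',sh.round(4))
Q=[]
for uv in [(265,77),(376,77)]:
    c,s=disc('w4',uv,14,60); q=toolray('w4',c,0.049); Q.append(q); print(c,s,q.round(4))
    im=load('w4')[0]; 
print('hole line angle in tool', ang((Q[1]-Q[0])[1:]), 'mid',((Q[0]+Q[1])/2).round(4))
P=[]
for uv in [(235,70),(406,70)]:
    c,s=disc('w4',uv); p=toolray('w4',c,-0.0112); P.append(p); print(c,p.round(4))
print('prong mid',((P[0]+P[1])/2).round(4),ang((P[1]-P[0])[1:]))
```

```text
shaft tool [ 0.045  -0.0001 -0.094 ]
[264.24390244  77.15121951] [257  69  15  18 205] [ 0.049  -0.0353 -0.0944]
[377.70434783  76.97391304] [370  68  17  23 230] [ 0.049   0.0349 -0.0944]
hole line angle in tool -0.04727433996932333 mid [ 0.049  -0.0002 -0.0944]
[234.6122449   69.82857143] [-0.0112 -0.0368 -0.0934]
[405.87452471  69.81939163] [-0.0112  0.0355 -0.0934]
prong mid [-0.0112 -0.0007 -0.0934] 0.033112551604303216
```

>>> play_rows([
  [[1,0.015,0.0005,-0.0008,0],[1,0.03,0.0005,-0.0008,0],[1,0.038,0.0005,-0.0008,0],[1,0.038,0.0005,-0.0008,0],[1,0.038,0.0005,-0.0008,0]],
])

```text
clock: 6.65
position: [0.4686, -0.1526, 0.0879]
ee_rot: [0.143, 0.695, 0.141, -0.691]
contact_force: [-0.2, 0.2, -3.3]
width: 0.0184
```

Run:
```python
from h import *
where();snap('wrist','w5'); where()
im=load('w5')[0]; cv2.imwrite('pics/w5z.png',cv2.resize(im[0:160,210:430],None,fx=3.6,fy=3.6,interpolation=cv2.INTER_CUBIC)[...,::-1])
```

```text
t 6.65 pos [ 0.4686 -0.1526  0.0879] tz yaw -156.82 x [ 0.0065 -0.002  -1.    ] F [-0.2  0.2 -3.3] w 0.0184 q [-0.46  0.28  1.9   0.    0.96  0.71]
t 6.7 pos [ 0.4688 -0.1528  0.0881] tz yaw -156.82 x [ 0.007  -0.0023 -1.    ] F [-0.2  0.4 -3.5] w 0.0181 q [-0.46  0.28  1.9   0.    0.96  0.71]
```

View pics/w5z.png

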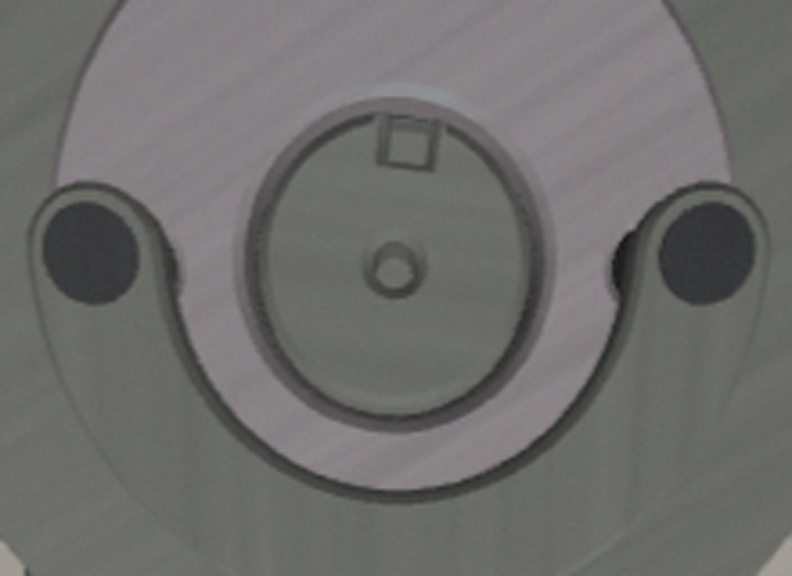

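Run:
```python
from h import *
for uv in [(319.7,74.4),(319.7,73)]: print('shaft tool',toolray('w5',uv,0.088-0.080).round(4))
P=[]
for uv in [(235,70),(406,70)]:
    c,s=disc('w5',uv); p=toolray('w5',c,-0.0112); P.append(p); print(c,p.round(4))
print('prong mid',((P[0]+P[1])/2).round(4),ang((P[1]-P[0])[1:]))
# visible hole edges
im=load('w5')[0]; g=cv2.cvtColor(im,cv2.COLOR_RGB2GRAY); print(g[74,250:264],g[74,376:394])
c,s=disc('w5',(382,74),8,55); print(c,s, toolray('w5',(s[0],c[1]),.012))
```

```text
shaft tool [ 0.008  -0.0009 -0.093 ]
shaft tool [ 0.008  -0.0009 -0.0936]
[234.57520325  69.85365854] [-0.0112 -0.0368 -0.0934]
[405.89122137  69.91984733] [-0.0112  0.0355 -0.0933]
prong mid [-0.0112 -0.0007 -0.0934] 0.05632717350718847
[105 103  99  87  86  75  60  57  54  82 110 124 135 132] [134 126 109  94  42  33  31  41  51  58  70  81  85  99 102 101  93  66]
[382.55932203  73.55932203] [380  67   6  15  59] [ 0.012       0.02909017 -0.09363579]
```

>>> play_rows([
  [[1,0.004,0,0,0],[1,0.007,0,0,0],[1,0.01,0,0,0],[1,0.012,0,0,0],[1,0.014,0,0,0],[1,0.014,0,0,0],[1,0.014,0,0,0]],
])

```text
clock: 7.4
position: [0.4689, -0.1529, 0.074]
ee_rot: [0.143, 0.695, 0.141, -0.69]
contact_force: [-0.2, 0.0, -2.9]
width: 0.0187
```

Run:
```python
from h import *
where();snap('side','s6');snap('wrist','w6'); where()
im=load('s6')[0]; a=cv2.resize(im[170:280,270:400],None,fx=4,fy=4,interpolation=cv2.INTER_CUBIC)[...,::-1]; cv2.imwrite('pics/s6z.png',a)
P=[]
for uv in [(235,70),(406,70)]:
    c,s=disc('w6',uv); P.append(toolray('w6',c,-.0112)); print(c,P[-1].round(4))
```

```text
t 7.4 pos [ 0.4689 -0.1529  0.074 ] tz yaw -156.82 x [ 0.0069 -0.0023 -1.    ] F [-0.2  0.  -2.9] w 0.0187 q [-0.46  0.3   1.92  0.    0.92  0.71]
t 7.5 pos [ 0.4691 -0.1529  0.0742] tz yaw -156.82 x [ 0.0073 -0.0024 -1.    ] F [-0.2  0.  -3. ] w 0.0182 q [-0.46  0.3   1.91  0.    0.92  0.71]
[234.50715746  69.9202454 ] [-0.0112 -0.0369 -0.0934]
[405.81007752  69.93604651] [-0.0112  0.0354 -0.0933]
```

View pics/s6z.png

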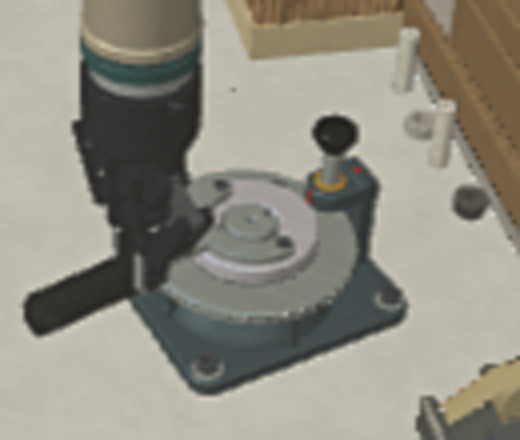

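View pics/w6.png

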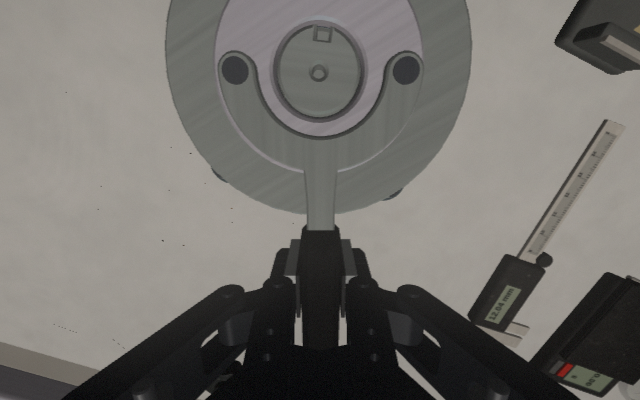

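The prongs went in to about 8.8 mm with no contact force: tips at z≈0.067, discs at (235,70) and (406,70). I'll cross-check the pin direction and compute the arc.

```bash
python3 - <<'E'
from h import *
z=np.load('w6.npz'); R=toolR(z['q']); ax=z['pos']+R@np.array([-.0112,-.0007,-.0934]); print('axis from prongs',ax)
# triangulate knob
rays=[]
for n,uv,r in [('scene0',(335,165),9),('side0',(354,203),10),('w1',(296,53),26)]:
    c,a=dark(n,uv,50,r); im,d,K,Rc,cc=load(n); v=Rc@np.linalg.inv(K)@np.array([*c,1]); v/=np.linalg.norm(v); rays.append((cc,v)); print(n,c,a)
def tri(rs):
    A=sum(np.eye(3)-np.outer(v,v) for c,v in rs); b=sum((np.eye(3)-np.outer(v,v))@c for c,v in rs); return np.linalg.solve(A,b)
for rs in (rays,rays[:2],rays[1:],[rays[0],rays[2]]):
    k=tri(rs); print(k.round(4),[ang(k-a) for a in ((.5542,-.1153,0),ax)])
E
python3 - <<'E'
import sys; sys.path.insert(0,'.')
import os; os.chdir('.')
from h import *
im=load('w1')[0]; cv2.imwrite('pics/w1r.png',cv2.resize(im[15:195,235:395],None,fx=3.3,fy=3.3,interpolation=cv2.INTER_CUBIC)[...,::-1])
E
```

```text
axis from prongs [ 0.55451381 -0.11546329  0.08583825]
scene0 [333.38095238 166.93650794] 63
side0 [353.61016949 203.16949153] 59
w1 [294.85644372  55.01386623] 1226
[ 0.6188 -0.0931  0.1269] [np.float64(18.9699652596615), np.float64(19.18581139565416)]
[ 0.6197 -0.0907  0.1264] [np.float64(20.589903663046584), np.float64(20.806085404656887)]
[ 0.6177 -0.097   0.1333] [np.float64(16.07622814792591), np.float64(16.28831640856444)]
[ 0.6195 -0.0943  0.1218] [np.float64(17.847695758277187), np.float64(18.058574433895902)]
```

View pics/w1r.png

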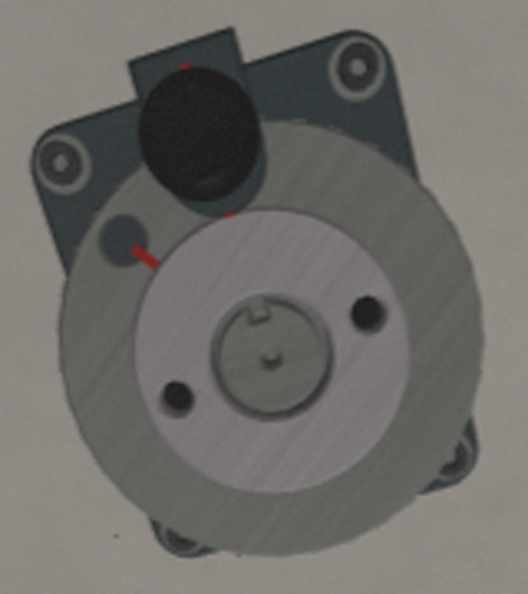

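Run:
```python
from h import *
f=lambda u,v:(235+(u+.5)/3.3-.5,15+(v+.5)/3.3-.5)
for z in (.01,.02):
  a,b=plane('w1',[f(61,162),f(357,66)],z); print('bolts',a.round(4),b.round(4),np.linalg.norm(a-b), ang(a-b)-90)
# red marks
a=plane('w1',f(186,66),.093)[0]; ax=np.array([.5545,-.1155,0]); ax1=np.array([.5542,-.1153,0])
for b in (plane('w1',f(229,215),z)[0] for z in (.062,.07,.076,.093)): print('marks',a.round(4),b.round(4),ang(a-b), ang(b-ax),np.linalg.norm((b-ax)[:2]),np.linalg.norm((a-ax)[:2]))
print(ang(a-ax),ang(a-ax1))
# bracket corners
c=plane('w1',[f(128,63),f(234,27)],.093); print('bracket edge',c.round(4),np.linalg.norm(c[0]-c[1]),ang(c[0]-c[1])-90, ang(c.mean(0)-ax),np.linalg.norm((c.mean(0)-ax)[:2]))
```

```text
bolts [ 0.6222 -0.0332  0.01  ] [ 0.6554 -0.147   0.01  ] 0.11858737208204409 16.25918599831094
bolts [ 0.6212 -0.0353  0.02  ] [ 0.6536 -0.1463  0.02  ] 0.11564144314415208 16.259185998310926
marks [ 0.64   -0.0902  0.093 ] [ 0.6004 -0.1007  0.062 ] 14.883072194752051 17.85310749249414 0.04820906531724693 0.08921479933315767
marks [ 0.64   -0.0902  0.093 ] [ 0.5999 -0.1011  0.07  ] 15.288368310651709 17.533206668472786 0.04766417488041283 0.08921479933315767
marks [ 0.64   -0.0902  0.093 ] [ 0.5996 -0.1015  0.076 ] 15.58558449610826 17.288445324917543 0.04725650181077021 0.08921479933315767
marks [ 0.64   -0.0902  0.093 ] [ 0.5987 -0.1023  0.093 ] 16.397618313456622 16.57150566841516 0.04610626984222677 0.08921479933315767
16.487483317351288 16.310099853843152
bracket edge [[ 0.6408 -0.0729  0.093 ]
 [ 0.6503 -0.1047  0.093 ]] 0.03316793367784089 16.602079636865824 16.35370661224314 0.09489322985198734
```

>>> play_rows([
  [[1,0,-0.0057,-0.0001,3.5],[1,0,-0.0114,-0.0006,7],[1,0,-0.017,-0.0015,10.5],[1,0,-0.0226,-0.0026,14],[1,0,-0.0281,-0.0041,17.5],[1,0,-0.0335,-0.0059,21],[1,0,-0.0388,-0.0081,24.5],[1,0,-0.0439,-0.0106,28],[1,0,-0.0489,-0.0134,31.5],[1,0,-0.0537,-0.0165,35],[1,0,-0.0565,-0.0184,37],[1,0,-0.0565,-0.0184,37]],
], grip_force=100)

```text
clock: 8.7
position: [0.464, -0.0937, 0.0742]
ee_rot: [-0.084, 0.705, -0.085, -0.699]
contact_force: [0.5, -0.6, -3.1]
width: 0.0178
```

Run:
```python
from h import *
where();snap('scene','c7');snap('side','s7');snap('wrist','w7'); s,R=where()
P=[]
for uv in [(235,70),(406,70)]:
    c,_=disc('w7',uv); P.append(toolray('w7',c,-.0112))
m=(P[0]+P[1])/2; print(np.array(P).round(4),'disc line',ang((P[1]-P[0])[1:]),'mid world',s['position']+R@m)
im=load('s7')[0]; cv2.imwrite('pics/s7z.png',cv2.resize(im[170:280,270:400],None,fx=5,fy=5,interpolation=cv2.INTER_CUBIC)[...,::-1])
im=load('c7')[0]; cv2.imwrite('pics/c7z.png',cv2.resize(im[145:225,305:390],None,fx=6,fy=6,interpolation=cv2.INTER_CUBIC)[...,::-1])
```

```text
t 8.7 pos [ 0.464  -0.0937  0.0742] tz yaw 166.27 x [ 0.0077 -0.0031 -1.    ] F [ 0.5 -0.6 -3.1] w 0.0178 q [-0.35  0.27  1.96 -0.    0.91  1.46]
t 8.85 pos [ 0.4639 -0.0937  0.0741] tz yaw 166.22 x [ 0.0077 -0.0023 -1.    ] F [ 0.8  0.4 -2.1] w 0.0178 q [-0.35  0.27  1.96  0.    0.91  1.46]
[[-0.0112 -0.0367 -0.0929]
 [-0.0112  0.0355 -0.093 ]] disc line -0.1376462198809586 mid world [ 0.5542667  -0.11522157  0.0860562 ]
```

View pics/c7z.png

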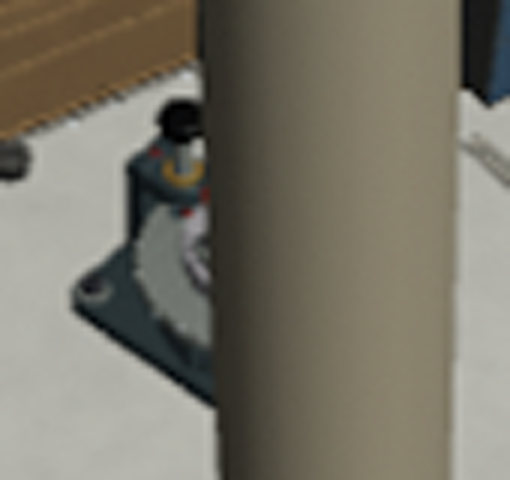

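View pics/s7z.png

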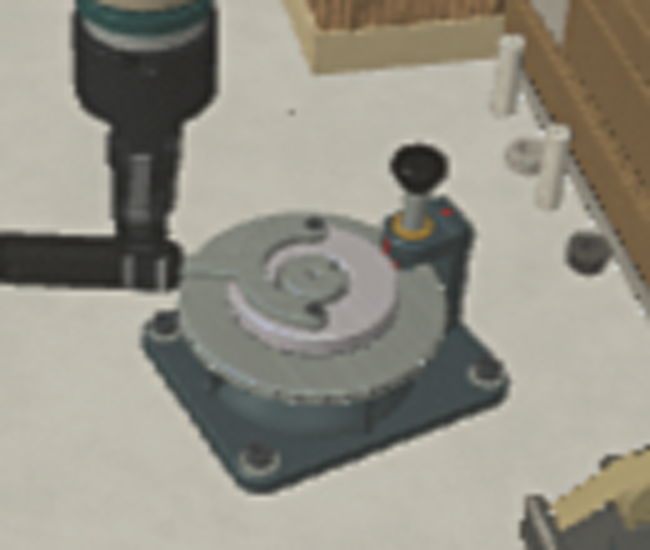

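View pics/w7.png

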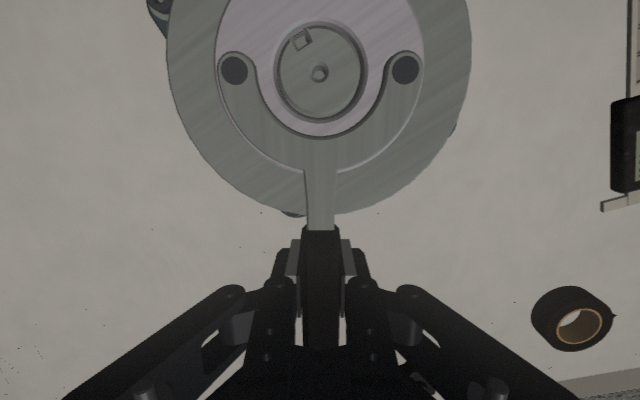

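Run:
```python
from h import *
im=load('c7')[0].astype(int); m=((im[...,0]>1.6*im[...,1])&(im[...,0]>1.6*im[...,2])&(im[...,0]>60)).astype(np.uint8); m[:145]=0;m[225:]=0;m[:,:305]=0;m[:,390:]=0
n,l,st,ce=cv2.connectedComponentsWithStats(m)
for k in range(1,n): print(ce[k].round(2),st[k,4], plane('c7',ce[k],.062)[0].round(4), plane('c7',ce[k],.093)[0].round(4))
# initial scene red for radius calibration
im=load('w1')[0].astype(int); m=((im[...,0]>1.6*im[...,1])&(im[...,0]>1.6*im[...,2])&(im[...,0]>60)).astype(np.uint8); m[:,:250]=0;m[:,330:]=0
n,l,st,ce=cv2.connectedComponentsWithStats(m)
ax=np.array([.5543,-.1153,0])
for k in range(1,n):
    p=plane('w1',ce[k],.062)[0]; print('w1',ce[k].round(2),st[k,4],p.round(4),np.hypot(*(p-ax)[:2]),ang(p-ax))
for d in (0,2,4,-2):
    a=np.radians(16.3+d); print(d,proj('c7',[ax[0]+.052*np.cos(a),ax[1]+.052*np.sin(a),.062]).round(2))
im=load('scene0')[0].astype(int); m=((im[...,0]>1.6*im[...,1])&(im[...,0]>1.6*im[...,2])&(im[...,0]>60)).astype(np.uint8); m[:145]=0;m[225:]=0;m[:,:305]=0;m[:,390:]=0
n,l,st,ce=cv2.connectedComponentsWithStats(m)
for k in range(1,n):
    p=plane('scene0',ce[k],.062)[0]; print('scene0',ce[k].round(2),st[k,4],p.round(4),np.hypot(*(p-ax)[:2]),ang(p-ax))
```

```text
[330.5 170. ] 2 [ 0.665  -0.1082  0.062 ] [ 0.6381 -0.0915  0.093 ]
[339. 177.] 3 [ 0.617  -0.1156  0.062 ] [ 0.5915 -0.0987  0.093 ]
[336. 180.] 1 [ 0.6097 -0.0979  0.062 ] [ 0.5844 -0.0814  0.093 ]
w1 [290.83  34.67] 6 [ 0.6457 -0.0872  0.062 ] 0.0956681831947284 17.09805774975658
w1 [304.   79.5] 4 [ 0.6007 -0.1007  0.062 ] 0.048656624522783964 17.4934806502095
w1 [278.43  92.3 ] 30 [ 0.587  -0.0711  0.062 ] 0.05497967333115938 53.48229084687399
0 [[337.45 180.62]]
2 [[337.13 180.89]]
4 [[336.82 181.16]]
-2 [[337.78 180.36]]
scene0 [330.5 170. ] 2 [ 0.665  -0.1082  0.062 ] 0.11089468418349424 3.6819308852507375
scene0 [338.33 177.33] 3 [ 0.6168 -0.1126  0.062 ] 0.0625618989130198 2.5146580703885753
scene0 [333. 186.] 3 [ 0.5897 -0.0724  0.062 ] 0.05559278831366644 50.4891434788007
```

>>> play_rows([
  [[1,0,-0.0018,0,1.1],[1,0,-0.0037,-0.0001,2.2],[1,0,-0.0037,-0.0001,2.2],[1,0,-0.0037,-0.0001,2.2],[1,0,-0.0037,-0.0001,2.2]],
])

```text
clock: 9.35
position: [0.4649, -0.0902, 0.0741]
ee_rot: [-0.098, 0.703, -0.099, -0.697]
contact_force: [-0.4, 0.1, -2.3]
width: 0.0176
```

Run:
```python
from h import *
where();snap('wrist','w8'); s,R=where()
P=[]
for uv in [(235,70),(406,70)]:
    c,_=disc('w8',uv); P.append(toolray('w8',c,-.0112))
m=(P[0]+P[1])/2; print('disc line',ang((P[1]-P[0])[1:]),'mid world',s['position']+R@m)
```

```text
t 9.35 pos [ 0.4649 -0.0902  0.0741] tz yaw 164.02 x [ 0.0077 -0.0023 -1.    ] F [-0.4  0.1 -2.3] w 0.0176 q [-0.34  0.27  1.96  0.    0.91  1.51]
t 9.4 pos [ 0.4649 -0.0902  0.0741] tz yaw 164.02 x [ 0.0077 -0.0023 -1.    ] F [-0.9 -0.3 -3. ] w 0.0177 q [-0.34  0.27  1.96  0.    0.91  1.51]
disc line -0.16218153353076875 mid world [ 0.5542982  -0.11519699  0.08607085]
```

>>> play_rows([
  [[1,-0.004,0,0,0],[1,-0.012,0,0,0],[1,-0.03,0,0,0],[1,-0.051,0,0,0],[1,-0.051,0,0,0],[1,-0.051,0,0,0]],
])

```text
clock: 10.0
position: [0.4644, -0.09, 0.1255]
ee_rot: [-0.098, 0.703, -0.099, -0.697]
contact_force: [-1.1, 0.6, -2.8]
width: 0.018
```

Run:
```python
from h import *
where();snap('wrist','w9'); s,R=where()
im=load('w9')[0]; cv2.imwrite('pics/w9z.png',cv2.resize(im[0:200,210:430],None,fx=3,fy=3,interpolation=cv2.INTER_CUBIC)[...,::-1])
```

```text
t 10.0 pos [ 0.4644 -0.09    0.1255] tz yaw 163.99 x [ 0.0085 -0.0024 -1.    ] F [-1.1  0.6 -2.8] w 0.018 q [-0.34  0.21  1.89  0.    1.04  1.51]
t 10.05 pos [ 0.4638 -0.0898  0.1248] tz yaw 164.0 x [ 0.0068 -0.0018 -1.    ] F [ 0.2 -0.5 -1.8] w 0.0181 q [-0.34  0.21  1.89  0.    1.04  1.51]
```

View pics/w9z.png

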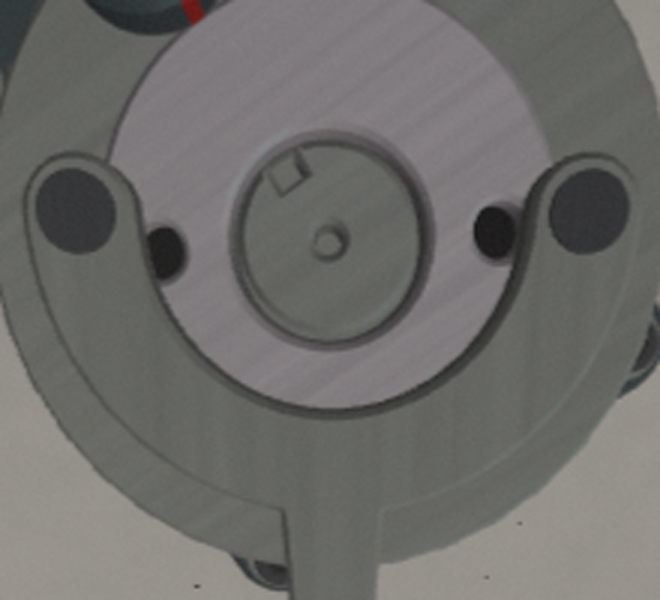

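Run:
```python
from h import *
Q=[]
for uv in [(264,83),(375,77)]:
    c,s=disc('w9',uv,14,60); q=plane('w9',c,.076)[0]; Q.append(q); print(c,s,q.round(4))
l=ang(Q[0]-Q[1]); print('hole line',l,'handle',l+90,'lock dir',l-60,'mid',(Q[0]+Q[1])/2)
im=load('w9')[0].astype(int); m=((im[...,0]>1.6*im[...,1])&(im[...,0]>1.6*im[...,2])&(im[...,0]>60)).astype(np.uint8)
n,lb,st,ce=cv2.connectedComponentsWithStats(m)
ax=np.array([.5543,-.1153,0])
for k in range(1,n):
  if st[k,4]>3: p=plane('w9',ce[k],.062)[0]; print(ce[k],st[k],ang(p-ax),np.hypot(*(p-ax)[:2]), 'as bracket .093',ang(plane('w9',ce[k],.093)[0]-ax))
```

```text
[264.48850575  83.81609195] [258  76  14  17 174] [ 0.5613 -0.0812  0.076 ]
[377.52430556  77.50694444] [368  68  20  22 288] [ 0.5453 -0.1501  0.076 ]
hole line 76.92712769281206 handle 166.92712769281206 lock dir 16.927127692812064 mid [ 0.55327932 -0.11563419  0.076     ]
[273.95652174   3.06521739] [270   0   8   8  46] 16.409284930310694 0.05321779210116683 as bracket .093 17.71937343210195
```

The ring is in line: the lock hole direction measures 16.4 to 16.9°, against about 16.3° for the pin. The holes are at (264,84) and (378,78), the red line at (274,3). Next I lay the spanner back on its free spot.

Run:
```python
from h import *
goto([0.4418,0.2293,0.125],170)
```

```text
t 10.05 pos [ 0.4638 -0.0898  0.1248] tz yaw 164.0 x [ 0.0068 -0.0018 -1.    ] F [ 0.2 -0.5 -1.8] w 0.0181 q [-0.34  0.21  1.89  0.    1.04  1.51]
shift [-0.001  -0.3007  0.1091] turn -6.0
```

>>> play_rows([
  [[1,-0.015,-0.015,0.01,0],[1,-0.02,-0.045,0.025,0],[1,-0.02,-0.085,0.04,0],[1,-0.02,-0.125,0.05,-1],[1,-0.02,-0.165,0.065,-3],[1,-0.02,-0.205,0.08,-5],[1,-0.02,-0.245,0.09,-6],[1,-0.01,-0.28,0.1,-6],[1,0,-0.3,0.108,-6],[1,0,-0.301,0.109,-6],[1,0,-0.301,0.109,-6]],
])

```text
clock: 11.15
position: [0.4408, 0.2295, 0.1227]
ee_rot: [-0.06, 0.706, -0.062, -0.703]
contact_force: [-0.2, 0.3, -2.5]
width: 0.0179
```

Run:
```python
from h import *
goto([0.4418,0.2293,0.008],170)
```

```text
t 11.15 pos [0.4408 0.2295 0.1227] tz yaw 170.08 x [ 0.0036 -0.0034 -1.    ] F [-0.2  0.3 -2.5] w 0.0179 q [ 0.34  0.25  1.84 -0.01  1.05  2.09]
shift [ 0.1147 -0.0003 -0.0006] turn 0.08
```

>>> play_rows([
  [[1,0.04,0,0,0],[1,0.08,0,0,0],[1,0.1,0,0,0],[1,0.11,0,0,0],[1,0.115,0,0,0],[1,0.115,0,0,0],[1,0.115,0,0,0]],
])

```text
clock: 11.85
position: [0.4424, 0.2292, 0.0088]
ee_rot: [-0.061, 0.707, -0.062, -0.702]
contact_force: [0.7, -0.1, -2.7]
width: 0.018
```

Run:
```python
from h import *
where()
```

```text
t 11.85 pos [0.4424 0.2292 0.0088] tz yaw 170.05 x [ 0.006  -0.0025 -1.    ] F [ 0.7 -0.1 -2.7] w 0.018 q [ 0.34  0.4   1.98 -0.01  0.76  2.09]
```

>>> play_rows([
  [[1,0.0015,0,0,0],[1,0.0025,0,0,0],[1,0.0025,0,0,0],[0.7,0.0025,0,0,0],[0.5,0.0025,0,0,0],[0,0.0025,0,0,0],[0,0.0025,0,0,0],[0,0.0025,0,0,0],[0,-0.03,0,0,0],[0,-0.07,0,0,0],[0,-0.11,0,0,0],[0,-0.15,0,0,0]],
])

```text
clock: 13.05
position: [0.4411, 0.2295, 0.1603]
ee_rot: [-0.061, 0.707, -0.062, -0.702]
contact_force: [1.2, 1.0, -0.0]
width: 0.0855
```

Run:
```python
from h import *
where();snap('wrist','w10');snap('side','s10');s,R=where()
C=cloud('w10')
```

```text
t 13.05 pos [0.4411 0.2295 0.1603] tz yaw 170.05 x [ 0.0057 -0.0026 -1.    ] F [ 1.2  1.  -0. ] w 0.0855 q [ 0.34  0.21  1.78 -0.    1.14  2.09]
t 13.15 pos [0.4452 0.231  0.1643] tz yaw 170.06 x [ 0.0175  0.0016 -0.9998] F [0.  0.4 0.2] w 0.0853 q [ 0.34  0.21  1.78 -0.    1.14  2.09]
```

View pics/w10.png

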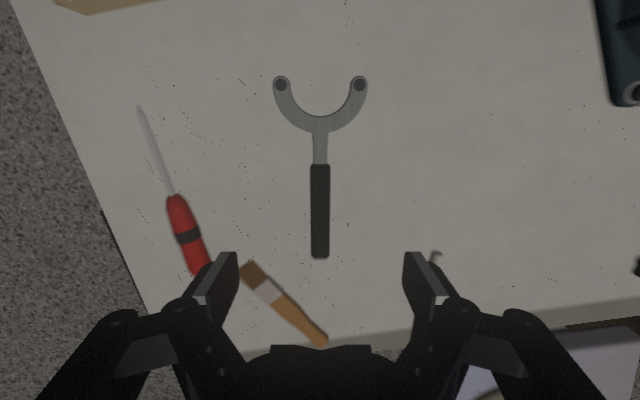

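View pics/s10.png

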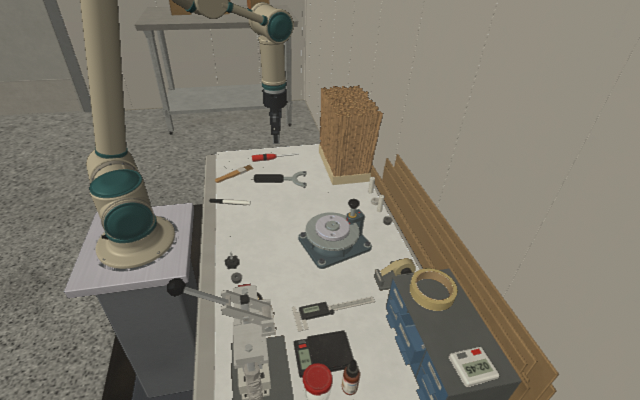

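The spanner lies flat, prongs down, at its old spot: discs at (281,84) and (359,84), handle at (320,210). The bystanders look unmoved. Next is the pin.

Run:
```python
from h import *
goto([0.48,-0.10,0.26],180)
```

```text
t 13.15 pos [0.4452 0.231  0.1643] tz yaw 170.06 x [ 0.0175  0.0016 -0.9998] F [0.  0.4 0.2] w 0.0853 q [ 0.34  0.21  1.78 -0.    1.14  2.09]
shift [-0.0955  0.3196 -0.0931] turn -9.94
```

Run:
```python
from h import *
for i in range(3): manip.get_image('scene'); where()
goto([0.48,-0.10,0.26],180)
```

```text
t 13.2 pos [0.4434 0.2303 0.1616] tz yaw 170.06 x [ 1.260e-02 -2.000e-04 -9.999e-01] F [ 0.2  0.5 -0.6] w 0.0856 q [ 0.34  0.21  1.78 -0.    1.14  2.09]
t 13.25 pos [0.4418 0.2297 0.1596] tz yaw 170.05 x [ 0.0081 -0.0018 -1.    ] F [-0.4 -0.4  0.7] w 0.0853 q [ 0.34  0.21  1.78 -0.    1.14  2.09]
t 13.3 pos [0.4409 0.2294 0.1583] tz yaw 170.06 x [ 0.0052 -0.0028 -1.    ] F [-0.2 -0.   0.3] w 0.0856 q [ 0.34  0.21  1.79 -0.    1.14  2.09]
t 13.3 pos [0.4409 0.2294 0.1583] tz yaw 170.06 x [ 0.0052 -0.0028 -1.    ] F [-0.2 -0.   0.3] w 0.0856 q [ 0.34  0.21  1.79 -0.    1.14  2.09]
shift [-0.1005  0.3178 -0.096 ] turn -9.94
```

>>> play_rows([
  [[1,-0.02,0.03,0,0],[1,-0.04,0.07,-0.01,0],[1,-0.06,0.11,-0.02,0],[1,-0.08,0.15,-0.03,-2],[1,-0.095,0.19,-0.045,-5],[1,-0.1,0.225,-0.06,-8],[1,-0.1,0.26,-0.075,-10],[1,-0.1,0.295,-0.088,-10],[1,-0.1,0.315,-0.095,-10],[1,-0.1,0.318,-0.096,-10],[1,-0.1,0.318,-0.096,-10],[1,-0.1,0.318,-0.096,-10]],
], grip_force=60)

```text
clock: 14.5
position: [0.4793, -0.099, 0.2584]
ee_rot: [0.001, 0.708, 0.0, -0.706]
contact_force: [-0.9, -0.3, -0.7]
width: 0.0
```

Run:
```python
from h import *
where();snap('wrist','w11');s,R=where()
im=load('w11')[0]; cv2.imwrite('pics/w11z.png',cv2.resize(im[0:200,210:430],None,fx=3,fy=3,interpolation=cv2.INTER_CUBIC)[...,::-1])
c,a=dark('w11',(300,75),60,34); print(c,a,plane('w11',c,.140))
goto([0.6157,-0.0973,0.16],180)
```

```text
t 14.5 pos [ 0.4793 -0.099   0.2584] tz yaw -179.91 x [ 0.0029 -0.0012 -1.    ] F [-0.9 -0.3 -0.7] w 0.0 q [-0.35  0.13  1.63 -0.    1.38  1.22]
t 14.55 pos [ 0.4794 -0.0989  0.2588] tz yaw -179.88 x [ 0.0037 -0.0017 -1.    ] F [-1.1  0.5 -0.7] w -0.0002 q [-0.35  0.13  1.63 -0.    1.38  1.22]
[302.8625  97.5875] 80 [[ 0.56179801 -0.0836504   0.14      ]]
t 14.55 pos [ 0.4794 -0.0989  0.2588] tz yaw -179.88 x [ 0.0037 -0.0017 -1.    ] F [-1.1  0.5 -0.7] w -0.0002 q [-0.35  0.13  1.63 -0.    1.38  1.22]
shift [ 0.0993 -0.0015 -0.1359] turn 0.12
```

View pics/w11z.png

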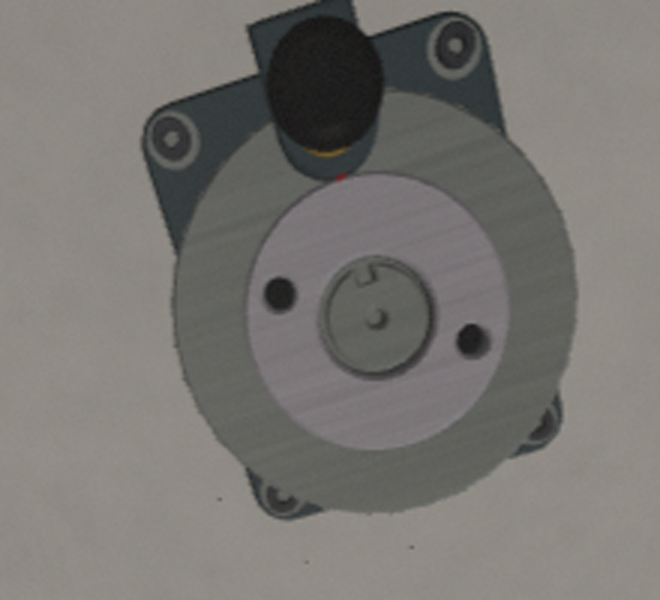

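The lock hole is hidden under the bracket, so the ring is in line. The holes show at crop (279,294) and (471,341), the knob at (325,83). One more check of the numbers, then I move over the knob.

Run:
```python
from h import *
Q=[]
for uv in [(303,98),(367,113)]:
    c,s=disc('w11',uv,9,60); Q.append(plane('w11',c,.076)[0]); print(c,s)
print('lock dir',ang(Q[0]-Q[1])-60,'mid',(Q[0]+Q[1])/2, np.linalg.norm(Q[0]-Q[1]))
f=lambda u,v:(210+(u+.5)/3-.5,(v+.5)/3-.5)
a,b=plane('w11',[f(172,138),f(455,46)],.015); print('bolt dir',ang(a-b)-90)
print(proj('w11',[[.6157,-.0973,.142],[.6157,-.0973,.13]]), f(325,78))
```

```text
[302.94805195  97.53246753] [299  93   9  10  77]
[366.83823529 113.05882353] [363 109   9   9  68]
lock dir 17.0397336555406 mid [ 0.55413845 -0.11484174  0.076     ] 0.07117300619581561
bolt dir 16.076008976561738
[[318.64563579  26.03669921]
 [318.70339349  29.48880736]] (318.0, 25.666666666666668)
```

>>> play_rows([
  [[1,0,0,-0.04,0],[1,0,-0.001,-0.08,0],[1,0.02,-0.002,-0.12,0],[1,0.055,-0.002,-0.136,0],[1,0.09,-0.002,-0.136,0],[1,0.1,-0.002,-0.136,0],[1,0.1,-0.002,-0.136,0],[1,0.1,-0.002,-0.136,0]],
])

```text
clock: 15.35
position: [0.6164, -0.0964, 0.161]
ee_rot: [0.002, 0.709, 0.0, -0.705]
contact_force: [0.6, -0.3, -0.5]
width: -0.0002
```

Run:
```python
from h import *
snap('side','s12');snap('wrist','w12')
goto([.6157,-.0973,.1135],180)
im=load('s12')[0]; cv2.imwrite('pics/s12z.png',cv2.resize(im[150:280,290:410],None,fx=4.5,fy=4.5,interpolation=cv2.INTER_CUBIC)[...,::-1])
```

```text
t 15.45 pos [ 0.6168 -0.0969  0.1619] tz yaw -179.87 x [ 0.0079 -0.0028 -1.    ] F [-0.6 -0.3 -0.1] w -0.0001 q [-0.27  0.39  1.51 -0.    1.23  1.3 ]
shift [0.0484 0.0002 0.0015] turn 0.13
```

View pics/w12.png

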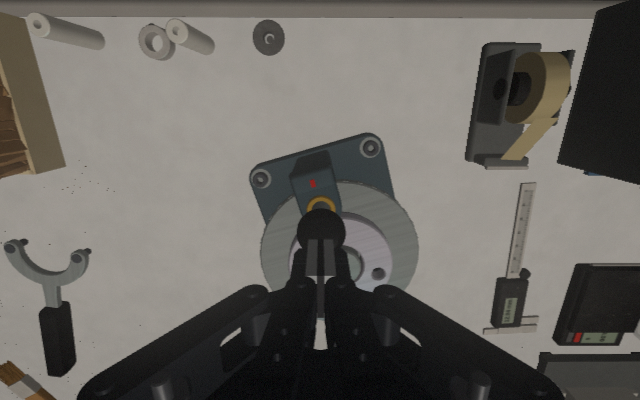

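View pics/s12z.png

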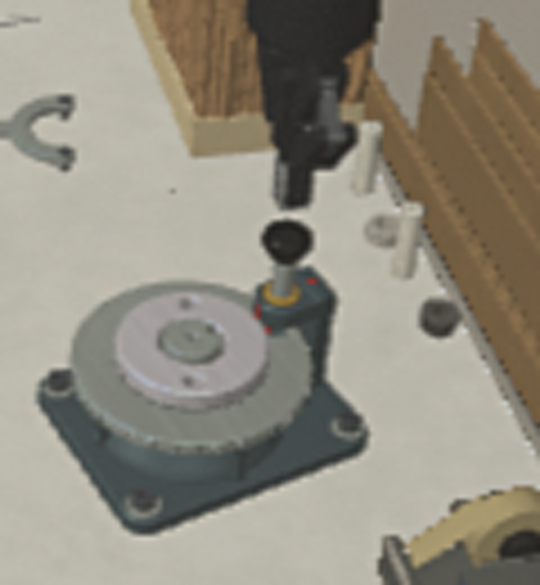

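The closed fingers stand centred over the knob (wrist view, 320,232), and the red marks line up in the side view. Now I push down.

>>> play_rows([
  [[1,0.01,0,0.001,0],[1,0.018,0,0.0015,0],[1,0.023,0,0.0015,0],[1,0.028,0,0.0015,0],[1,0.033,0,0.0015,0],[1,0.038,0,0.0015,0],[1,0.043,0,0.0015,0],[1,0.047,0,0.0015,0],[1,0.048,0,0.0015,0],[1,0.048,0,0.0015,0],[1,0.048,0,0.0015,0]],
])

```text
clock: 16.55
position: [0.6154, -0.0971, 0.1142]
ee_rot: [0.002, 0.71, -0.0, -0.704]
contact_force: [-2.9, -0.4, 6.3]
width: -0.0003
```

Run:
```python
from h import *
where();snap('side','s13');where()
im=load('s13')[0]; cv2.imwrite('pics/s13z.png',cv2.resize(im[150:280,290:410],None,fx=4.5,fy=4.5,interpolation=cv2.INTER_CUBIC)[...,::-1])
```

```text
t 16.55 pos [ 0.6154 -0.0971  0.1142] tz yaw -179.86 x [ 0.0075 -0.0029 -1.    ] F [-2.9 -0.4  6.3] w -0.0003 q [-0.27  0.42  1.58 -0.    1.13  1.3 ]
t 16.6 pos [ 0.6154 -0.0971  0.1142] tz yaw -179.86 x [ 0.0075 -0.0029 -1.    ] F [-1.4  0.9  5.9] w -0.0 q [-0.27  0.42  1.58 -0.    1.13  1.3 ]
```

View pics/s13z.png

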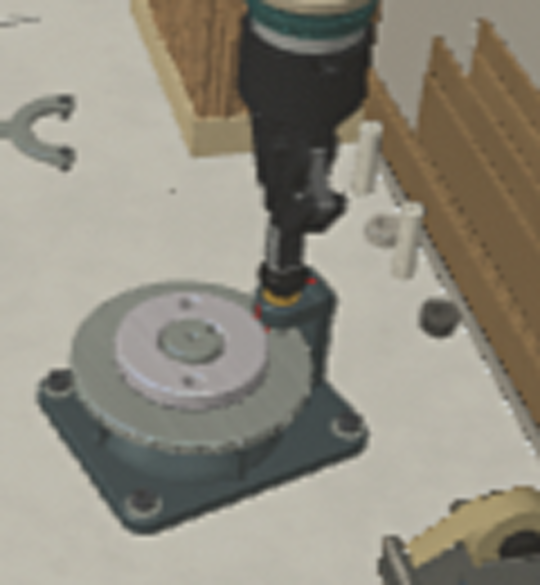

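The knob is almost on the bush. I'll press a little further to feel the stop.

>>> play_rows([
  [[1,0.0015,0,0,0],[1,0.0025,0,0,0],[1,0.003,0,0,0],[1,0.003,0,0,0]],
])

```text
clock: 17.0
position: [0.6155, -0.0971, 0.114]
ee_rot: [0.002, 0.71, -0.0, -0.704]
contact_force: [-6.2, 0.9, 17.6]
width: 0.0001
```

The stop is felt: force rose to 17.6 N with no further travel, at z = 0.114 as specified. I retract and check.

>>> play_rows([
  [[1,-0.005,0,0,0],[1,-0.03,0,0,0],[1,-0.07,0,0.03,0],[1,-0.1,0,0.07,0],[1,-0.12,0,0.11,0],[1,-0.145,0,0.135,0],[1,-0.145,0,0.135,0],[1,-0.145,0,0.135,0],[1,-0.145,0,0.135,0]],
])

```text
clock: 17.9
position: [0.4799, -0.0969, 0.2566]
ee_rot: [0.002, 0.71, -0.0, -0.704]
contact_force: [0.3, 0.2, 0.0]
width: -0.0003
```

Run:
```python
from h import *
where();snap('wrist','w14');snap('side','s14');snap('scene','c14');where()
im=load('w14')[0]; a=cv2.resize(im[0:200,210:430],None,fx=2,fy=2)
b=cv2.resize(load('s14')[0][140:280,240:410],None,fx=2.8,fy=2.8)[:400,:360]; b=cv2.copyMakeBorder(b,0,400-b.shape[0],0,0,0)
cv2.imwrite('pics/f14.png',np.hstack([a,b])[...,::-1])
C=cloud('side14' if 0 else 's14')
```

```text
t 17.9 pos [ 0.4799 -0.0969  0.2566] tz yaw -179.85 x [ 0.0083 -0.0029 -1.    ] F [0.3 0.2 0. ] w -0.0003 q [-0.34  0.13  1.64  0.    1.37  1.23]
t 18.05 pos [ 0.4797 -0.0969  0.2563] tz yaw -179.84 x [ 0.0069 -0.0026 -1.    ] F [-0.1 -0.5 -0.6] w -0.0001 q [-0.34  0.13  1.64 -0.    1.37  1.23]
```

View pics/f14.png

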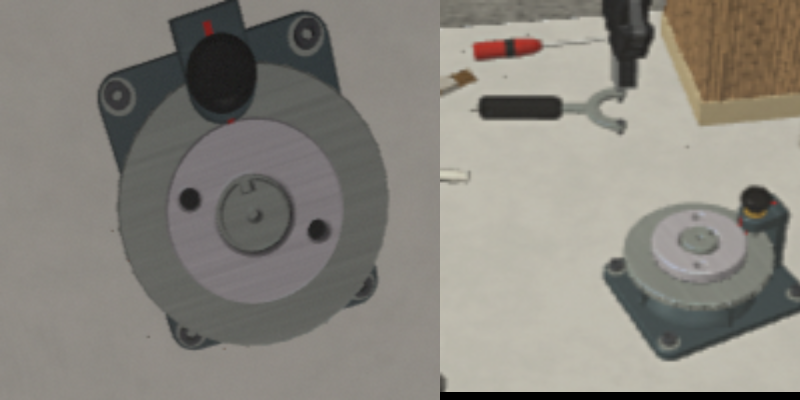

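View pics/w14.png

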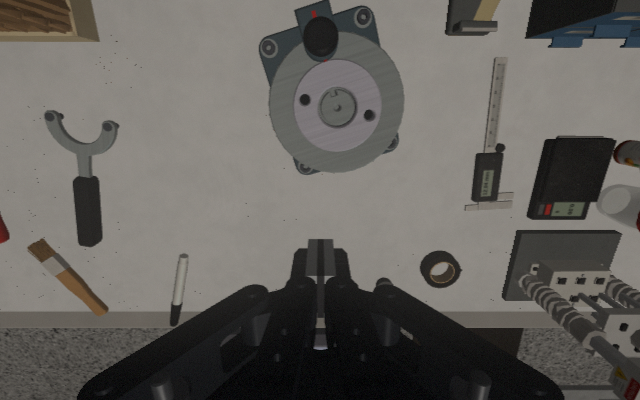

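The knob is down on the bush (wrist view, 321,37) and the spanner lies flat at (85,180). The bystanders are in place and nothing touches the robot. I'll do a last numeric check and hand in.

Run:
```python
from h import *
C=cloud('w14'); print('knob z',np.nanmedian(C[32:42,314:328,2]), 'handle top z',np.median(C[190:230,85:90,2]))
Q=[]
for uv in [(305,100),(369,115)]:
    c,s=disc('w14',uv,9,60); Q.append(plane('w14',c,.076)[0])
print('lock dir',ang(Q[0]-Q[1])-60)
manip.sign_off()
```

```text
knob z 0.1146599264376946 handle top z 0.027155645855088922
lock dir 17.3218970268164
the job is handed in; nothing more can be done
```

I turned the ring into line with the spanner, laid the spanner back down, pushed the lock pin home, and handed in at about 18 s of the 66 s allowed. No verdict is reported.

- **Turning the ring:** both prongs went about 9 mm into the ring's holes with no contact force. I turned the ring clockwise until it was within about 1° of line.
- **Spanner:** it lies flat, prongs down, at its original spot. Its handle top measures 27 mm above the bench, consistent with the 28 mm deep handle lying flat.
- **Lock pin:** the closed fingers pushed it down until it stopped dead. The tip stood at z = 0.114 m while the force rose from about 6 N to 17.6 N with no further travel. The last depth image puts the knob top at 114.7 mm, against 114 mm when home, so about 27 mm of travel.
- **Final view:** the red marks line up and the bystanders I could see look unmoved. I checked those by eye and did not measure them. The robot was clear of everything.

**Disagreement:** the lock hole measured 16.4 to 17.3° and the pin 16.1 to 16.6°. That leaves up to about 1.2° (0.02 rad), within measurement error and inside the 0.035 rad tolerance. Two early checks of the pin direction gave 15.0° and 16 to 21°. I set both aside because they came from a single view of the tall knob and from small knob blobs in the distant cameras.

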